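Set up the cap torque tester for the next bottle

TASK

Get the cap torque tester ready for its next test. Stand the stout wide-capped bottle from the sample tray upright on the tester's clamp table and slide the moving jaw in until all four pegs bear against the bottle, and turn the winged reset knob on the dial back until the peak pointer is fully home against its zero stop. Leave the other things on the bench standing where they are.

Things in the scene. Friction and masses are not known exactly. Their poses are not given: they have to be found in the camera images.
- tester: cap torque tester, a grey cast box fixed to the bench, 350 (its x) x 220 (its y) x 108 mm high. Origin: centre of its underside. Its -x end, towards the robot, has a round dial lying flat on top (156 mm over the bezel, glass at height 120 mm, axis at x -85); its +x end the clamp table, an aluminium disc 136 mm across (axis at x +85, top at height 135 mm).
- clamp_center (a point): point on the clamp table's top where the axis of a clamped 62 mm bottle stands; axes as the tester's. Four upright pegs, 14 mm thick, 47 mm tall, grip the bottle: two fixed on the -y side, two on the jaw on the +y side. Clamped, each peg's axis is 38 mm from the bottle's axis (27 mm in x, 27 mm in y). The 22 mm high cross-bars behind the pegs clear a clamped bottle.
- peg_fixed_far (a point): foot of the axis of the fixed peg farther from the dial, at the height of the table's top
- peg_fixed_near (a point): foot of the axis of the fixed peg nearer the dial, at the height of the table's top
- peg_jaw_far (a point): foot of the axis of the jaw's peg farther from the dial, at the height of the table's top; moves with the jaw
- peg_jaw_near (a point): foot of the axis of the jaw's peg nearer the dial, at the height of the table's top; moves with the jaw
- jaw (a joint): travel of the moving jaw, m: 0 = wide open, growing as it slides along the tester's -y towards the fixed pegs; its pegs close on the 62 mm bottle, resting against the fixed pegs, at 0.060; end of travel 0.072. The slide is stiff (about 3 N) and stays where it is left. Starts at 0 to 0.020.
- jaw_grip (a point): point inside the jaw's grip, a black upright fin 14 mm thick (tester's x) and 30 mm long (tester's y, along the slide) on a flat stem: 18 mm below the fin's top, 30 mm above the stem, 46 mm above the clamp table's top, 60 mm in the tester's +y from the line of the jaw's pegs. Axes as the tester's.
- peak (a joint): angle of the peak pointer and its knob, rad: 0 = at the zero stop, growing clockwise seen from above, to 4.71; so it is turned back to zero counter-clockwise seen from above. Light friction (0.05 N m) holds it where it is left. Starts at 1.3 to 2.9. At 0 the pointer points along the tester's (-x, +y) diagonal, where a small stop pin stands on the dial.
- peak_grip (a point): point on the reset knob's axis at the height to grip. The knob is a black wing (bar) 60 mm long, 14 mm thick, 31 mm high over the middle of the glass, its top 155 mm above the bench; this point is 11 mm below the top, 24 mm above the glass. Its x axis lies along the wing, the way the pointer (thin black hand under the glass; white line on the wing's top) points; z up.
- tray: sample tray, shallow, grey plastic, fixed to the bench, 290 (its x) x 130 (its y) x 18 mm high, floor 4 mm thick; three closed containers stand in it in a row along its x, about 90 mm apart, in any order. Origin: centre of its underside.
- sample: the bottle to be tested: stout round white plastic bottle, loose, in the tray, 120 mm high; body 62 mm in diameter up to 66 mm, shoulder up to 80 mm, neck 38 mm, ribbed cap 44 mm in diameter from 88 to 120 mm; about 0.2 kg. Origin: centre of its underside, z up.
- tall_bottle: bystander in the tray: slim white bottle, 48 mm in diameter, 166 mm high. Origin: centre of its underside.
- jar: bystander in the tray: squat white jar, 76 mm in diameter, 62 mm high. Origin: centre of its underside.
- wash_bottle: bystander: white wash bottle with a bent spout, 74 mm in diameter, 220 mm high. Origin: centre of its underside.
- mortar: bystander: white mortar with its pestle standing in it, 108 mm in diameter. Origin: centre of its underside.
Mind the look-alikes: they are no part of the job. Leave any black or orange look-alike of the sample alone.

How it is judged (in metres and radians):
At the end, for the whole second after the job is handed in: The bottle stands upright (within 0.06 rad), at rest, on the clamp table (foot within 4 mm of its top) with all four pegs bearing on it (the axis of each peg within 41 mm of the bottle's axis; they touch at 38 mm), and the peak pointer is back against its zero stop (joint below 0.05 rad) (horizontal distance between each of peg_fixed_far, peg_fixed_near, peg_jaw_far, peg_jaw_near and sample below 0.041 m and z of sample in the frame of clamp_center between -0.004 and 0.004 m and angle between sample's own z axis and vertical below 0.06 rad and linear speed of sample below 0.02 m/s and value of joint peak below 0.05 rad and velocity of joint peak above -0.05 rad/s).
It fails at once if another thing on the bench is pushed more than 40 mm away from where it stood (distance of any of tall_bottle, jar, wash_bottle, mortar from where it was at the start of the episode above 0.04 m).
It fails at once if another thing on the bench is knocked over (angle between any of tall_bottle, jar, wash_bottle, mortar's own z axis and vertical above 0.5 rad).
It also fails if it takes over 72 s, if anything falls off the work surface, if the arm or the gripper's body presses on something with over 40 N, if the wrist force passes 120 N, or if a joint passes its speed limit or range.

ROBOT

A 6-joint arm with a two-finger parallel gripper is mounted at the origin on the work surface. World frame = base frame: x ahead of the robot, y to its left, z up, the work surface at z = 0. Lengths are in mm, angles in degrees, forces in N, time in s.
With the tool pointing down it reaches from about 300 to 850 mm from the base axis. Payload 4.2 kg.
Tool frame: the origin (TCP) lies between the finger pads; the fingertips stand 19 mm ahead of it and the grasp point (between the pads) is the TCP (env.tips_ahead is the distance from the TCP to the fingertips, in mm); z points along the fingers, y is the direction in which the jaws open and shut (so a half turn about z gives the same grasp; the last joint's range is limited). The gripper opens to 91 mm and grips with 3 to 60 N. Pads are 32 mm wide; open, the fingers measure 118 mm over their backs; the gripper's body (76 mm by 178 mm) begins 60 mm behind the grasp point.
Start: joints at [-76.146, 18.312, 89.639, -0, 72.044, -1.146], TCP at [148.823, -555.421, 232.976] pointing down, gripper open.
Joint ranges: [-177.97, 177.97], [-48.28, 115.42], [12.27, 149.76], [-77.06, 257.06], [2.81, 150.46], [-146.56, 146.56]. Speed limits (degrees/s): [147.25, 147.25, 180, 180, 180, 180].

INTERFACE

Orientations are given as [roll, pitch, yaw] about the fixed x, y, z axes, in that order (R = Rz(yaw) Ry(pitch) Rx(roll)).
In Python, from workcell import telemetry, viewer, job_done, env gives the robot as it stands. The module is installed in compiled form; this text tells all that it offers.
- The arm moves only by the shell command python3 -m jog 'ROWS' [FORCE]. ROWS is JSON, a list of rows, each a list of 3 entries, a list of its own where there are three numbers: the shift along the tool's x, y, z in cm, then the turn about the tool's z in degrees, then the opening, from 0 (shut) to 1 (fully open). A call has 1 to 10 rows; each row shifts and turns the pose as measured when the row begins, along the tool's axes as they then stand; what a row does not reach is not made up. A row lasts 1/8 s, in which the tool goes at most 62.5 mm and 10.7 degrees, less where a joint would pass 70% of its speed; a pose out of reach is approached as far as the arm can. A call is refused whole if a number of a shift passes 6.25 or a number of a turn 10.7, either way. A call with a gripper value outside its range is refused whole. The fingers move at their own pace and stop on an object; FORCE is the grip in N (left out, the last holds). Time passes only in rows, so rows that do not move let the fingers close. It gives the time, the measured TCP pose, the force and the opening at its end, in the units of the state.
- telemetry.state(): the state, without advancing time (a new reading comes with each control period).
- viewer.grab_frame(name): name is "side" or "top" or "wrist"; returns a dict with "color" (420x560x3 uint8, red, green, blue), "K" (3x3 intrinsics, pixels), "rvec" (rotation vector, rad) and "tvec" (3), from world to camera coordinates, as OpenCV has them. Camera axes: x right, y down, z forward; pixel columns grow to the right and rows downward; lengths in mm; the calibration is good to about 2 mm. A picture is of the moment at which its call begins. There is no depth.
- job_done(): hands the job in, once; it reports no verdict.
The state is a dict: "time_s": time; "qpos": joint angles; "qvel": joint speeds; "effort": joint torques, N m; "ee_pos": TCP position; "ee_rot": TCP orientation; "force": force on the tool from outside, world axes, zero at the start; "torque": the same for the moment, N m; "gripper_width": finger opening in mm.
Only numpy, scipy, OpenCV 4.12 (cv2) and the standard library are available. Lean on these libraries where they do the work, as an engineer would, in place of code of your own. Each camera call takes 0.05 s, during which the arm holds its last target. There are 200 camera calls.

## Working session

There is one attempt and no reset: what is moved stays moved. The work goes in short steps, Python scripts to look and compute and a shell command to move; the robot and the scene stay as the last step left them, time stands still between calls to the robot, and variables do not carry over. Pictures are saved under pics/ and viewed, about 8 in all and at most 12, crops included, and the job is handed in when it is done.

```bash
mkdir -p pics; ls
cat > h.py <<'E'
import numpy as np, cv2
from workcell import telemetry, viewer, env
def grab(n,fn=None):
    f=viewer.grab_frame(n)
    if fn: cv2.imwrite(f'pics/{fn}.png',f['color'][:,:,::-1])
    return f
def cam(f):
    R=cv2.Rodrigues(np.array(f['rvec'],float))[0]; t=np.array(f['tvec'],float).ravel()
    return R,t,np.array(f['K'],float)
def ray(f,u,v,z):
    R,t,K=cam(f); c=-R.T@t; d=R.T@np.linalg.inv(K)@np.array([u,v,1.])
    return c+d*(z-c[2])/d[2]
def proj(f,P):
    return cv2.projectPoints(np.array(P,float).reshape(-1,3),np.array(f['rvec'],float),np.array(f['tvec'],float),np.array(f['K'],float),None)[0].reshape(-1,2)
E
python3 - <<'E'
from h import *
import pickle
fs={n:grab(n,n+'0') for n in('top','side')}
pickle.dump(fs,open('f0.pkl','wb'))
for n,f in fs.items():
    R,t,K=cam(f); print(n,-R.T@t,K[0,0],R[2])
a=cv2.imread('pics/top0.png');print(a.shape)
s=telemetry.state();print(s['time_s'],s['ee_pos'],s['ee_rot'],s['gripper_width'],s['force'])
E
```

```text
pics
top [ 392.07431278  -17.08523122 1604.8189926 ] 466.0593570404653 [ 0.13321234  0.00801897 -0.99105508]
side [ 557.05910458 -855.17867442  879.65635151] 417.42316699240064 [ 0.02005502  0.73923851 -0.67314502]
(420, 560, 3)
0.1 [ 148.72267395 -554.99284452  232.22009269] [-1.79910320e+02 -1.74188197e-03  1.49986446e+01] 90.94990894773686 [-0.45899835 -0.24776701 -0.92636178]
```

View pics/top0.png

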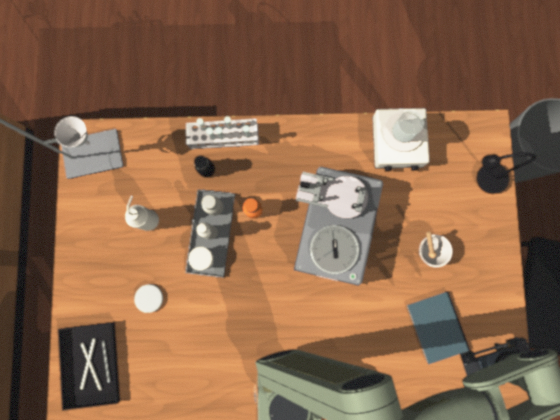

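View pics/side0.png

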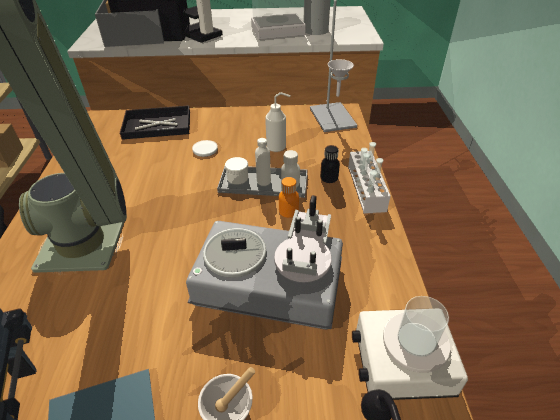

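The top view (up = +x, left = +y) shows the tester dial at (334,250), the table at (347,197), and the tray containers at (209,203), (204,230) and (200,259). In the side view the far, stout one is the sample, the middle one is the tall bottle and the near one is the jar. Next I enlarge the details.

Run:
```python
import cv2,numpy as np
a=cv2.imread('pics/top0.png');b=cv2.imread('pics/side0.png')
A=cv2.resize(a[160:295,180:390],None,fx=3.8,fy=3.8,interpolation=cv2.INTER_CUBIC)[:300*2][:, :]
cv2.imwrite('pics/c1.png',A);print(A.shape)
B=cv2.resize(b[130:325,185:350],None,fx=3,fy=3,interpolation=cv2.INTER_CUBIC);cv2.imwrite('pics/c2.png',B);print(B.shape)
```

```text
(513, 798, 3)
(585, 495, 3)
```

View pics/c1.png

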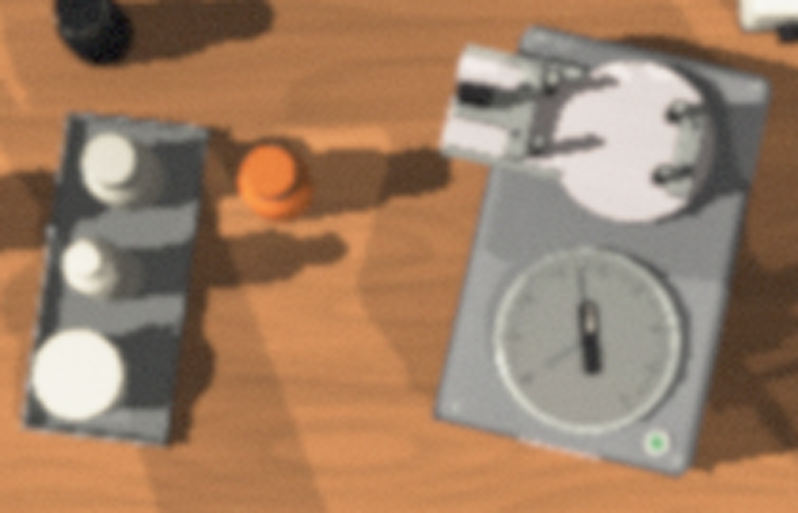

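View pics/c2.png

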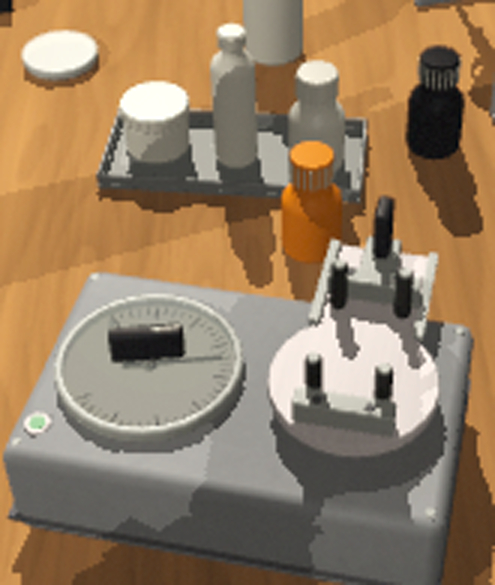

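The crops show the peak pointer and the white line pointing up-image, roughly 115° clockwise from the zero stop. The jaw fin is at crop (478,92), the sample cap at (109,158), and the orange look-alike sits well clear of the sample. Now I measure these.

```bash
cat > m.py <<'E'
from h import *
import pickle,sys
fs=pickle.load(open('f0.pkl','rb')); T,S=fs['top'],fs['side']
def blob(f,mask,box):
    m=np.zeros(mask.shape,np.uint8); x0,y0,x1,y1=box; m[y0:y1,x0:x1]=mask[y0:y1,x0:x1]
    n,l,st,c=cv2.connectedComponentsWithStats(m); k=1+np.argmax(st[1:,4]); return (l==k).astype(np.uint8),c[k],st[k]
g=lambda f:f['color'].astype(int)
def el(m):
    c=max(cv2.findContours(m,0,cv2.CHAIN_APPROX_NONE)[0],key=len); return cv2.fitEllipse(cv2.convexHull(c))
w=(g(T).min(2)>195).astype(np.uint8)
for n,b,z in (('sample cap',(200,192,220,211),124),('tall cap',(193,218,212,236),170),('jar',(185,244,214,273),66)):
    m,c,s=blob(T,w,b); e=el(m); print(n,s,np.round(e[0],1),np.round(e[1],1),ray(T,*e[0],z).round(1))
for n,f,b in (('top',T,(320,235,350,266)),('side',S,(215,230,252,258))):
    d=(g(f).max(2)<60).astype(np.uint8); m,c,s=blob(f,d,b); r=cv2.minAreaRect(cv2.findNonZero(m)); print('wing',n,s,c,r,ray(f,*c,153).round(1))
for n,f,b in (('top fin',T,(298,178,312,190)),('side fin',S,(306,193,320,217))):
    d=(g(f).max(2)<70).astype(np.uint8); m,c,s=blob(f,d,b); print(n,s,c,ray(f,*c,190).round(1))
# hand-read points (crop -> px)
C=lambda x,y:(180+x/3.8,160+y/3.8)
for n,p,z in (('dial',(589,339),122),('table',(634,141),135),('cornTL',(525,28),108),('TR',(770,80),108),('BR',(690,474),100),('BL',(437,415),104),
  ('ptr tip',(582,262),121),('trayTL',(68,116),18),('trayTR',(208,126),18),('trayBR',(168,444),18),('trayBL',(24,428),18)):
    print(n,ray(T,*C(*p),z).round(1))
D=lambda x,y:(185+x/3,130+y/3)
for n,p,z in (('dial',(150,367),122),('table',(354,388),135),('fin top',(385,205),199),('fixpegn top',(314,360),182),('fixpegf top',(384,372),182),('jawpegn',(339,268),182),('jawpegf',(404,273),182),('cap top',(317,73),124)):
    print('side',n,ray(S,*D(*p),z).round(1))
E
python3 m.py
```

```text
sample cap [203 196  11  15 113] [207.5 202.9] [10.6 14.5] [614.6 248.2 124. ]
tall cap [197 224   9  12  78] [201.2 229.7] [ 8.6 12. ] [524.3 259.3 170. ]
jar [189 247  22  23 399] [199.7 258.1] [21.9 22.6] [440.3 283.8  66. ]
wing top [334 249   3   8  18] [335.22222222 252.27777778] ((335.0, 252.5), (7.0, 2.0), 90.0) [ 447.1 -154.1  153. ]
wing side [221 239  25  11 213] [233.21126761 244.79342723] ((233.3227081298828, 244.71109008789062), (9.355998039245605, 24.256290435791016), 85.03025817871094) [ 461.7 -169.   153. ]
top fin [301 183   9   5  37] [305.08108108 184.81081081] [654.7 -64.8 190. ]
side fin [310 197   6  20  95] [312.6        207.35789474] [657.6 -86.  190. ]
dial [ 457.9 -156.7  122. ]
table [ 622.2 -198.7  135. ]
cornTL [ 727.  -111.8  108. ]
TR [ 676.9 -320.4  108. ]
BR [ 344.5 -239.4  100. ]
BL [397.6 -28.7 104. ]
ptr tip [ 522.5 -153.   121. ]
trayTL [674.5 300.6  18. ]
trayTR [662.5 173.1  18. ]
trayBR [377.1 210.   18. ]
trayBL [393.7 338.2  18. ]
side dial [ 463.2 -165.2  122. ]
side table [ 625.9 -206.6  135. ]
side fin top [661.2 -62.2 199. ]
side fixpegn top [ 593.6 -218.5  182. ]
side fixpegf top [ 645.  -232.9  182. ]
side jawpegn [ 619.2 -118.9  182. ]
side jawpegf [ 671.1 -127.3  182. ]
side cap top [621.4 242.3 124. ]
```

```bash
python3 -m jog '[[[4.8,-3.6,0],0,1],[[4.8,-3.6,0],0,1],[[4.8,-3.6,0],0,1],[[4.8,-3.6,0],0,1],[[4.8,-3.6,-0.5],0,1],[[4.8,-3.6,-0.5],0,1],[[4.8,-3.6,-0.5],0,1],[[4,-3,0],0,1],[[0,0,0],5,1],[[0,0,0],5,1]]'
cat > w.py <<'E'
from h import *
import sys,pickle
s=telemetry.state(); print(s['time_s'],s['ee_pos'].round(1) if hasattr(s['ee_pos'],'round') else s['ee_pos'],s['ee_rot'],s['gripper_width'],np.round(s['force'],1))
f=grab('wrist',sys.argv[1]); pickle.dump(f,open(sys.argv[1]+'.pkl','wb')); R,t,K=cam(f); print((-R.T@t).round(1),K[0,0],R[2].round(3))
E
python3 w.py w1
```

```text
time_s: 1.35
ee_pos: [447.5, -173.4, 244.4]
ee_rot: [-179.7, 0.1, 4.6]
force: [-0.1, -0.3, 0.1]
gripper_width: 91.4
1.35 [ 447.5 -173.4  244.4] [-1.79688368e+02  1.14488133e-01  4.62162590e+00] 91.39518570914116 [-0.1 -0.3  0.1]
[ 518.5 -168.1  395.7] 341.748825692728 [-0.252 -0.016 -0.968]
```

View pics/w1.png

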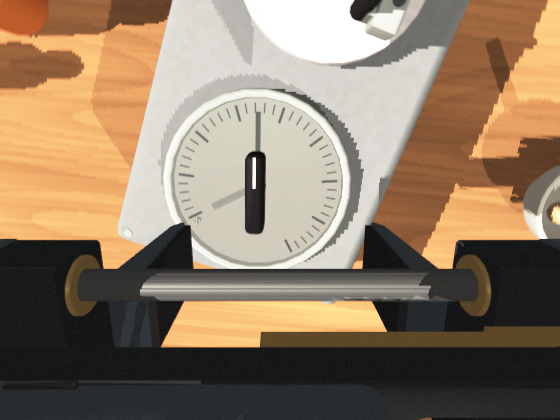

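The wrist view shows the bezel spanning columns 163–351 and rows 88–268, the wing at (255,193), and the pointer tip at (258,112).

Run:
```python
from h import *
import pickle
f=pickle.load(open('w1.pkl','rb'))
c=f['color'].astype(int)
m=np.zeros((420,560),np.uint8); m[145:240,235:280]=(c.max(2)<75)[145:240,235:280]
n,l,st,ce=cv2.connectedComponentsWithStats(m);k=1+np.argmax(st[1:,4]);print(st[k])
ys,xs=np.where(l==k)
print('wing far end base/top',ray(f,254.5,ys.min(),155),ray(f,255,ys.max(),150))
# bezel ellipse: bright
b=(c.min(2)>215).astype(np.uint8); b[:80]=0;b[240:]=0;b[:,:150]=0;b[:,360:]=0
n,l,st,ce=cv2.connectedComponentsWithStats(b);k=1+np.argmax(st[1:,4]);print(st[k])
e=cv2.fitEllipse(cv2.convexHull(cv2.findNonZero((l==k).astype(np.uint8)))) ;print(e,'dial',ray(f,*e[0],122))
print('bezel dia',ray(f,163,179,122)-ray(f,351,179,122))
print('ptr tip',ray(f,258,112,121),'line',ray(f,254,160,155),ray(f,254,189,155),'stop-ish',ray(f,215,207,120))
```

```text
[ 245  151   20   83 1444]
wing far end base/top [ 494.25623176 -152.84254457  155.        ] [ 432.20759383 -156.82758897  150.        ]
[ 163   90  186  150 2522]
((255.41026306152344, 179.78851318359375), (179.8342742919922, 185.93692016601562), 107.19677734375) dial [ 467.87214012 -152.95462488  122.        ]
bezel dia [-12.40901974 152.00888518   0.        ]
ptr tip [ 520.97582856 -151.47853599  121.        ] line [ 487.96314052 -152.89125089  155.        ] [ 467.19870719 -154.2070344   155.        ] stop-ish [ 441.7854678  -120.68478282  120.        ]
```

```bash
python3 -m jog '[[[1.7,-1.7,3],1,1],[[0,0,3],0,1],[[0,0,3],0,1],[[0,0,0.8],0,0.6],[[0,0,0],0,0.4],[[0,0,0],0,0.3],[[0,0,0],0,0.25],[[0,0,0],0,0.25]]' 8; python3 w.py w2
```

```text
time_s: 2.4
ee_pos: [465.0, -155.5, 146.9]
ee_rot: [-179.8, -0.2, 3.7]
force: [-0.3, -0.3, 0.3]
gripper_width: 44.2
2.4 [ 465.  -155.5  146.9] [-179.83921532   -0.22601643    3.70995481] 44.183930770539924 [-0.3 -0.3  0.3]
[ 535.2 -151.1  298.5] 341.748825692728 [-0.246 -0.014 -0.969]
```

View pics/w2.png

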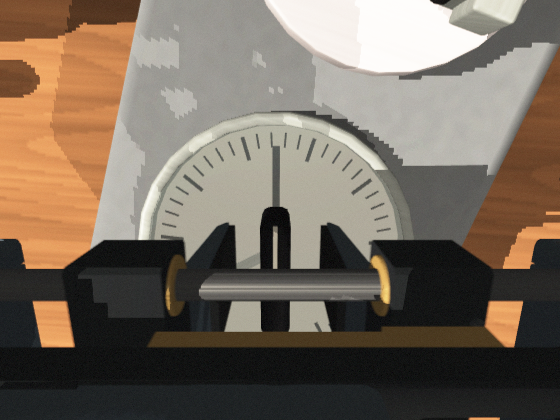

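The wing (column 275) lies midway between the fingers (234 and 321). I close on it and turn it back counter-clockwise.

```bash
python3 -m jog '[[[0,0,0.2],0,0.1],[[0,0,0],0,0],[[0,0,0],0,0],[[0,0,0],0,0],[[0,0,0],0,0]]' 12; python3 -m jog '[[[0,0,0],-9,0],[[0,0,0],-9,0],[[0,0,0],-9,0],[[0,0,0],-9,0],[[0,0,0],-9,0],[[0,0,0],-9,0],[[0,0,0],-9,0],[[0,0,0],-9,0],[[0,0,0],-9,0],[[0,0,0],-9,0]]'; python3 -c "
from h import *;s=telemetry.state();print(s['torque'],s['qpos'])"
```

```text
time_s: 3.08
ee_pos: [465.1, -154.3, 145.1]
ee_rot: [-179.7, -0.3, 3.7]
force: [0.1, 1.8, 0.3]
gripper_width: 13.6
time_s: 4.32
ee_pos: [460.7, -150.6, 145.1]
ee_rot: [-179.8, -0.8, 96.5]
force: [-2.3, 1.5, 2.3]
gripper_width: 13.9
[ 0.02866583  0.03658613 -0.03423535] [-19.85061426  14.98360119 108.36215162   0.70789607  57.20382716
 -26.76542375]
```

```bash
p() { python3 -c "
from h import *;s=telemetry.state();print(np.round(s['torque'],2))"; }; python3 -m jog '[[[0,0,0],-6,0],[[0,0,0],-6,0],[[0,0,0],-5,0],[[0,0,0],-3,0]]';p; python3 -m jog '[[[0,0,0],-2,0]]';p; python3 -m jog '[[[0,0,0],-2,0]]';p; python3 -m jog '[[[0,0,0],-2,0]]';p
```

```text
time_s: 4.82
ee_pos: [459.3, -151.0, 145.1]
ee_rot: [-179.9, -0.8, 117.2]
force: [-0.8, 1.4, 1.6]
gripper_width: 14.4
[ 0.13 -0.18 -0.01]
time_s: 4.95
ee_pos: [459.2, -151.1, 145.1]
ee_rot: [-179.9, -0.8, 119.3]
force: [-1.1, 1.5, 0.3]
gripper_width: 13.8
[ 0.19 -0.15 -0.07]
time_s: 5.08
ee_pos: [459.1, -151.2, 145.1]
ee_rot: [-180.0, -0.8, 121.4]
force: [-0.4, 0.8, 1.3]
gripper_width: 14.4
[ 0.05 -0.11 -0.43]
time_s: 5.2
ee_pos: [459.2, -151.3, 145.0]
ee_rot: [-180.0, -0.8, 123.4]
force: [-0.0, 0.5, -0.3]
gripper_width: 15.3
[-0.01 -0.1  -0.53]
```

The stop torque appeared (−0.5 N m) at yaw 121°, as predicted. I release, lift and verify.

```bash
python3 -m jog '[[[0,0,0],0,0.3],[[0,0,0],0,0.5],[[0,0,0],0,0.7],[[0,0,-2],0,1],[[0,0,-4],0,1],[[0,0,-5],0,1]]'; python3 w.py w3
```

```text
time_s: 5.95
ee_pos: [458.2, -152.4, 253.7]
ee_rot: [-179.6, -1.2, 123.6]
force: [0.8, -0.5, -0.4]
gripper_width: 72.8
5.95 [ 458.2 -152.4  253.7] [-179.59473877   -1.22518365  123.56636516] 72.8421739498622 [ 0.8 -0.5 -0.4]
[422.9 -95.8 406.5] 341.748825692728 [ 0.12  -0.195 -0.973]
```

View pics/w3.png

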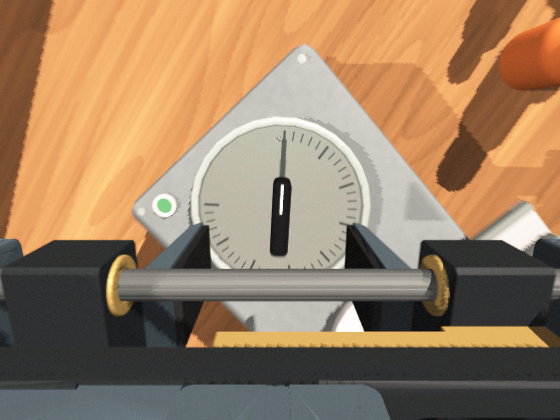

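```bash
python3 -m jog '[[[2.8,4.7,-0.3],0,1],[[2.8,4.7,-0.3],0,1],[[2.8,4.7,0],0,1],[[2.8,4.7,0],0,1],[[2.8,4.7,0],0,1],[[2.8,4.7,0],0,1],[[2.8,4.7,0],0,1],[[2.8,4.7,0],0,1]]'; python3 -m jog '[[[0,0,0],-10,1],[[0,0,0],-10,1],[[0,0,0],-10,1],[[0,0,0],-10,1],[[0,0,0],-8,1]]'; python3 w.py w4
python3 - <<'E'
from h import *
import pickle
f=pickle.load(open('w3.pkl','rb'));p=ray(f,284,132,121);a=ray(f,282,186,155);b=ray(f,281.5,212,155)
print(p,np.degrees(np.arctan2(*(p-np.array([461,-154.6,0]))[1::-1])),a,b,np.degrees(np.arctan2(*(a-b)[1::-1])), ray(f,304,45,108))
E
```

```text
time_s: 7.0
ee_pos: [659.1, 247.9, 272.1]
ee_rot: [179.6, -0.0, 123.2]
force: [0.4, -1.3, -0.6]
gripper_width: 91.0
time_s: 7.62
ee_pos: [660.3, 253.6, 266.8]
ee_rot: [179.8, 0.1, 173.2]
force: [-0.4, 0.5, 0.6]
gripper_width: 91.4
7.625 [660.3 253.6 266.8] [1.79815906e+02 1.06236467e-01 1.73173180e+02] 91.40566639028597 [-0.4  0.5  0.6]
[591.2 261.8 418.1] 341.748825692728 [ 0.249 -0.027 -0.968]
[428.16331915 -98.14052845 121.        ] 120.18217059399788 [ 448.2028796  -131.38470989  155.        ] [ 458.99413615 -148.22162991  155.        ] 122.65695486143552 [403.64081639 -32.28001334 108.        ]
```

View pics/w4.png

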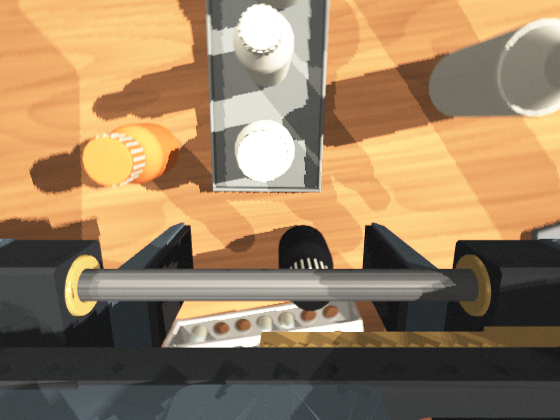

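The sample is at (265,152), right below the camera. The black look-alike at (305,265) lies at the far side, under the current tool pose.

Run:
```python
from h import *
import pickle
f=pickle.load(open('w4.pkl','rb'));c=f['color']
for z in(124,70):print(z,ray(f,265,152,z))
m=np.zeros((420,560),np.uint8)
for th in (150,185,225,245):
    m[:]=0;m[105:190,222:310]=(c.min(2)>th)[105:190,222:310]
    n,l,st,ce=cv2.connectedComponentsWithStats(m);k=1+np.argmax(st[1:,4]);print(th,st[k],ce[k],ray(f,*ce[k],124))
for q in((214,190),(320,190),(207,0),(326,0)):print('tray',ray(f,*q,18))
print('black',ray(f,305,250,90),ray(f,262,30,170))
I=np.vstack([cv2.resize(c[95:200,70:330],None,fx=3,fy=3,interpolation=cv2.INTER_CUBIC)]);cv2.imwrite('pics/c4.png',I[:,:,::-1])
```

```text
124 [618.18102191 248.70523312 124.        ]
70 [623.12590062 246.29593115  70.        ]
150 [ 222  105   84   82 5334] [265.08492688 146.30746157] [613.42620555 249.39172786 124.        ]
185 [ 222  105   73   82 4224] [260.1936553  142.40033144] [609.6853219  245.69326638 124.        ]
225 [ 237  120   58   63 2727] [265.51521819 150.65786579] [617.1067835  249.28695348 124.        ]
245 [ 238  121   57   61 2557] [265.92647634 151.27062964] [617.66274568 249.56922356 124.        ]
tray [665.28146385 177.75323529  18.        ]
tray [680.4147781  303.46338852  18.        ]
tray [464.27223727 203.95958426  18.        ]
tray [478.98181638 327.54328414  18.        ]
black [725.13468879 275.16076123  90.        ] [534.30534822 259.03862844 170.        ]
```

View pics/c4.png

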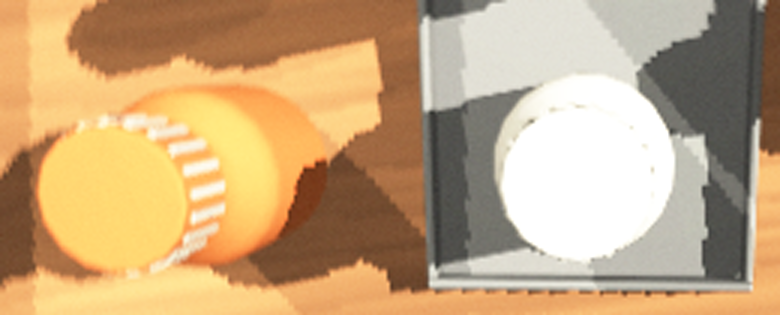

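```bash
python3 -m jog '[[[3.8,-1.2,0],0,1],[[0,0,5],0,1],[[0,0,5],0,1],[[0,0,3],0,1]]'; python3 -m jog '[[[0,0,2.5],0,1],[[0,0,0],0,0.7],[[0,0,0],0,0.5],[[0,0,0],0,0.3],[[0,0,0],0,0.3],[[0,0,0],0,0.3]]' 25
```

```text
time_s: 8.18
ee_pos: [623.0, 247.2, 135.9]
ee_rot: [179.6, 0.6, 172.9]
force: [-0.2, 0.9, 1.6]
gripper_width: 91.0
time_s: 8.93
ee_pos: [623.8, 247.3, 111.2]
ee_rot: [179.6, 0.6, 172.6]
force: [-0.1, -0.2, -2.2]
gripper_width: 44.2
```

```bash
python3 -m jog '[[[0,0,-2],0,0.3],[[0,0,-5],0,0.3],[[0,0,-5],0,0.3],[[0,0,-5],0,0.3],[[0,0,-5],0,0.3]]'; python3 -m jog '[[[-1.3,-4.3,0],0,0.3],[[-1.3,-4.3,0],0,0.3],[[-1.3,-4.3,0],0,0.3],[[-1.3,-4.3,0],0,0.3],[[-1.3,-4.3,0],0,0.3],[[-1.3,-4.3,0],0,0.3],[[-1.3,-4.3,0],0,0.3],[[-1.3,-4.3,0],0,0.3],[[-1.3,-4.3,0],4,0.3],[[-1.3,-4.3,0],3,0.3]]';python3 -m jog '[[[0,0,0],0,0.3],[[0,0,0],0,0.3]]'; python3 w.py w5
```

```text
time_s: 9.55
ee_pos: [618.9, 245.2, 331.3]
ee_rot: [180.0, -0.1, 172.6]
force: [0.2, -0.4, -2.5]
gripper_width: 43.7
time_s: 10.8
ee_pos: [691.9, -207.1, 334.7]
ee_rot: [179.5, 0.4, 165.7]
force: [0.1, -0.4, -1.4]
gripper_width: 43.4
time_s: 11.05
ee_pos: [691.4, -210.5, 333.0]
ee_rot: [179.5, 0.2, 165.4]
force: [-0.0, 0.5, -2.4]
gripper_width: 43.6
11.05 [ 691.4 -210.5  333. ] [179.53740578   0.23503976 165.43610691] 43.56641013300081 [-0.   0.5 -2.4]
[ 623.5 -193.5  484.2] 341.748825692728 [ 0.247 -0.057 -0.967]
```

View pics/w5.png

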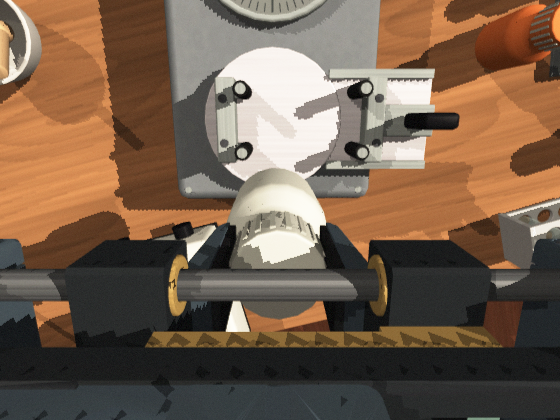

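The wrist view shows four pegs near (240,88), (243,152), (365,88) and (360,152), and the fin at (432,121). I enlarge it to tell the pegs' tops from their feet.

Run:
```python
from h import *
import pickle
f=pickle.load(open('w5.pkl','rb'));c=f['color']
I=np.hstack([cv2.resize(c[70:170,205:275],None,fx=5.5,fy=5.5,interpolation=cv2.INTER_CUBIC),cv2.resize(c[70:170,330:400],None,fx=5.5,fy=5.5,interpolation=cv2.INTER_CUBIC)])
print(I.shape);cv2.imwrite('pics/c5.png',I[:,:,::-1])
print('nadir',proj(f,[[623.5,-193.5,135]]))
y=np.radians(-14.3);X=np.array([np.cos(y),np.sin(y),0]);Y=np.array([-np.sin(y),np.cos(y),0])
A=np.array([625.7,-196.6,135])
m=np.zeros((420,560),np.uint8)
print('pred fixed pegs top/base if clamp=axis',[proj(f,A+sx*27*X-27*Y+[0,0,h]).round(1) for sx in(-1,1) for h in(0,47)])
for l,r,t,b in[(205,342,47,186)]:
  L=ray(f,205,118,135);R=ray(f,341,118,135);print('table L R',L,R,np.linalg.norm(L-R),(L+R)/2, ray(f,272,47,135),ray(f,272,186,135))
```

```text
(550, 770, 3)
nadir [[274.84391457 116.87672673]]
pred fixed pegs top/base if clamp=axis [array([[244.3,  91.3]]), array([[239.5,  87.3]]), array([[245.9, 147.6]]), array([[241.5, 152.3]])]
table L R [ 607.18110894 -260.54947361  135.        ] [ 641.02895273 -130.34240055  135.        ] 134.5345992822812 [ 624.10503084 -195.44593708  135.        ] [ 561.2613541 -179.9632543  135.       ] [ 690.03167415 -213.98600294  135.        ]
```

View pics/c5.png

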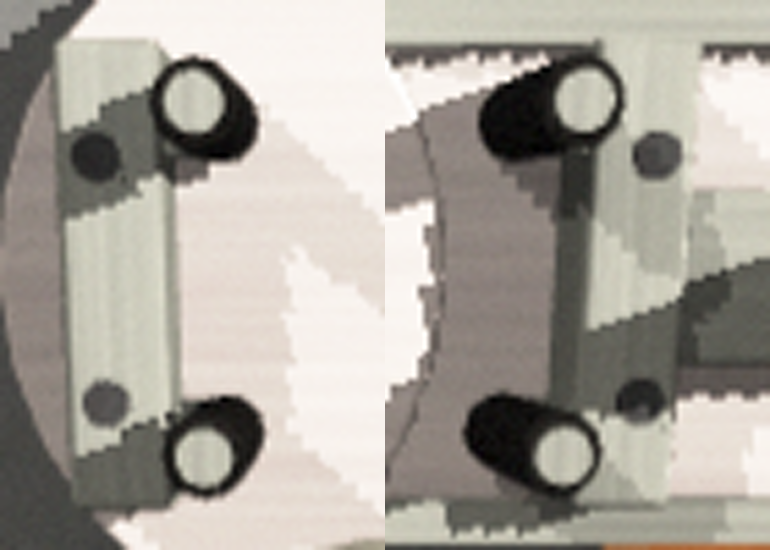

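Run:
```python
from h import *
import pickle
f=pickle.load(open('w5.pkl','rb'));c=f['color'].astype(int)
print(c[160:176,278].min(1), c[190,215:235].min(1), c[190,318:335].min(1))
T=np.array([691.4,-210.5,0]);a=np.radians(165.4);tx=np.array([np.cos(a),np.sin(a),0]);ty=np.array([np.sin(a),-np.cos(a),0])
for v in(167,168,169,170):
    p=ray(f,277,v,226)-T; print(v,p@tx,p@ty)
y=np.radians(-14.3);X=np.array([np.cos(y),np.sin(y),0]);Y=np.array([-np.sin(y),np.cos(y),0])
P={k:ray(f,*q,182) for k,q in dict(FN=(240.1,88.2),FF=(241.9,153.3),JN=(366.4,88.2),JF=(362.7,153.1)).items()}
for k,p in P.items():print(k,p.round(1))
print('fix',np.linalg.norm(P['FF']-P['FN']),'jaw',np.linalg.norm(P['JF']-P['JN']))
m=(P['FN']+P['FF'])/2; j=(P['JN']+P['JF'])/2;print('clamp',m+27*Y,'gap y',(j-m)@Y,'jaw q',(114-(j-m)@Y))
d=P['FF']-P['FN'];print('yaw',np.degrees(np.arctan2(d[1],d[0])))
fin=ray(f,440,121,199);print('fin',fin,'pred',j+60*Y)
for q in((406,121),(459,121)):print(ray(f,*q,199))
```

```text
[237 237 237 239 234 235 232 207 173 151 151 155 152 154 155 157] [141 141 143 143 139 140 140 140 140 139 142 137 139 140 139 139 133  91
 136 133] [113 118 114 121 116 117 121 118 119 119 127 128 122 118 139 141 142]
167 33.221622286314485 0.9145973441345469
168 32.460258893148364 0.9147550915865692
169 31.69776326008467 0.9149130736282202
170 30.934132859576458 0.9150712907831241
FN [ 593.7 -215.8  182. ]
FF [ 646.2 -229.3  182. ]
JN [ 620.3 -113.2  182. ]
JF [ 672.8 -126.5  182. ]
fix 54.17236621296962 jaw 54.13795046309561
clamp [ 626.59334902 -196.39090061  182.        ] gap y 106.10509007639682 jaw q 7.89490992360318
yaw -14.48139180762836
fin [660.39767061 -64.44985557 199.        ] pred [661.36246996 -61.70046443 182.        ]
[653.42667844 -91.25945475 199.        ]
[664.29753961 -49.45142748 199.        ]
```

```bash
python3 -m jog '[[[3.2,0,0],0,0.3],[[3.3,0,0],0,0.3],[[0,0,0],0,0.3]]'; python3 -m jog '[[[0,0,1],0,0.3],[[0,0,1],0,0.3],[[0,0,0],0,0.3]]'
```

```text
time_s: 11.48
ee_pos: [626.9, -189.6, 332.3]
ee_rot: [179.5, 0.2, 165.8]
force: [0.4, -0.1, -0.9]
gripper_width: 43.4
time_s: 11.85
ee_pos: [628.6, -188.0, 310.6]
ee_rot: [179.5, 0.2, 165.9]
force: [0.6, 0.4, -1.6]
gripper_width: 43.9
```

```bash
python3 -m jog '[[[-0.1,-0.55,0],0,0.3],[[0,0,0],0,0.3],[[0,0,1.5],0,0.3],[[0,0,1.5],0,0.3],[[0,0,0],0,0.3]]'
```

```text
time_s: 12.48
ee_pos: [628.9, -194.2, 277.1]
ee_rot: [179.5, 0.1, 165.9]
force: [-0.2, -0.2, -2.2]
gripper_width: 43.6
```

```bash
python3 -m jog '[[[0,0,1],0,0.3],[[0,0,1],0,0.3],[[0,0,0.8],0,0.3],[[0,0,0],0,0.3]]';python3 -m jog '[[[0,0,0.3],0,0.3],[[0,0,0],0,0.3]]'; python3 -m jog '[[[0,0,0.2],0,0.3],[[0,0,0],0,0.3]]'
```

```text
time_s: 12.98
ee_pos: [629.0, -193.9, 247.0]
ee_rot: [179.5, 0.1, 165.9]
force: [-0.8, -0.9, -1.9]
gripper_width: 43.2
time_s: 13.22
ee_pos: [629.3, -193.9, 244.3]
ee_rot: [179.5, 0.2, 165.9]
force: [-0.1, -0.1, -1.5]
gripper_width: 43.7
time_s: 13.48
ee_pos: [629.6, -193.9, 242.7]
ee_rot: [179.5, 0.3, 165.9]
force: [0.3, -0.3, -2.2]
gripper_width: 43.4
```

```bash
python3 -m jog '[[[0,0,0.1],0,0.3],[[0,0,0],0,0.3]]';python3 -m jog '[[[0,0,0.1],0,0.3],[[0,0,0],0,0.3]]'; python3 -m jog '[[[0,0,0.1],0,0.3],[[0,0,0],0,0.3]]'
```

```text
time_s: 13.72
ee_pos: [629.7, -194.0, 242.0]
ee_rot: [179.5, 0.3, 165.9]
force: [0.6, 0.5, -0.8]
gripper_width: 43.2
time_s: 13.98
ee_pos: [629.8, -194.0, 241.9]
ee_rot: [179.5, 0.4, 165.9]
force: [-0.4, 0.7, -2.0]
gripper_width: 43.7
time_s: 14.22
ee_pos: [630.0, -194.0, 241.9]
ee_rot: [179.5, 0.4, 165.9]
force: [-1.2, 0.1, -1.9]
gripper_width: 43.8
```

```bash
python3 -m jog '[[[0,0,0.3],0,0.3]]'; python3 -m jog '[[[0,0,0],0,0.4],[[0,0,0],0,0.5],[[0,0,0],0,0.7],[[0,0,0],0,0.9],[[0,0,-1],0,1],[[0,0,-4],0,1]]'
```

```text
time_s: 14.35
ee_pos: [630.2, -194.0, 241.8]
ee_rot: [179.5, 0.6, 165.9]
force: [-4.5, 2.3, 20.0]
gripper_width: 43.6
time_s: 15.1
ee_pos: [628.4, -194.0, 288.6]
ee_rot: [179.5, 0.1, 165.9]
force: [0.1, -0.1, -1.1]
gripper_width: 82.9
```

```bash
python3 -m jog '[[[0,0,-3],0,1],[[0,4.5,0],0,1],[[0,4.5,0],0,1],[[0,4.5,0],0,1]]'; python3 -m jog '[[[0,0,0],10,0.7],[[0,0,0],10,0.7],[[0,0,0],10,0.7],[[0,0,0],10,0.7],[[0,0,0],10,0.7],[[0,0,0],10,0.7],[[0,0,0],10,0.7],[[0,0,0],10,0.7],[[0,0,0],9,0.7],[[0,0,0],0,0.7]]'
```

```text
time_s: 15.6
ee_pos: [663.5, -64.3, 328.2]
ee_rot: [179.5, 0.8, 165.5]
force: [-0.1, -0.3, -0.5]
gripper_width: 91.0
time_s: 16.85
ee_pos: [665.5, -59.6, 335.9]
ee_rot: [178.7, -0.6, 74.0]
force: [-0.7, -0.1, 0.5]
gripper_width: 64.0
```

```bash
python3 -m jog '[[[-0.45,-0.35,5],-2,0.7],[[0,0,5],0,0.7],[[0,0,0],0,0.7]]'; python3 -m jog '[[[0,0,1.5],0,0.7],[[0,0,0],0,0.7]]'
```

```text
time_s: 17.23
ee_pos: [664.6, -62.8, 236.2]
ee_rot: [178.3, -0.6, 76.6]
force: [1.3, -0.1, 0.5]
gripper_width: 63.8
time_s: 17.48
ee_pos: [667.0, -62.9, 224.3]
ee_rot: [178.0, -0.6, 76.7]
force: [-0.6, 0.6, -0.5]
gripper_width: 63.4
```

```bash
python3 w.py w6
python3 - <<'E'
from h import *
import pickle
f=pickle.load(open('w6.pkl','rb'));print('fin pred',proj(f,[[661,-63,199],[661,-63,170],[657.3,-77.5,199],[664.7,-48.5,199]]).round(0))
c=f['color'].astype(int).max(2)
for v in range(205,256,10): print(v,[int(i) for i in np.where(c[v]<60)[0] if 150<i<410][::4])
E
```

```text
17.475 [667.  -62.9 224.3] [178.00667772  -0.62748311  76.67116282] 63.37475434565391 [-0.6  0.6 -0.5]
[678.5   5.2 376.4] 341.748825692728 [-0.023 -0.241 -0.97 ]
fin pred [[264. 253.]
 [264. 236.]
 [264. 278.]
 [264. 227.]]
205 []
215 [255, 259, 263, 267, 271]
225 [209, 254, 258, 262, 266, 270, 274]
235 [202, 206, 210, 214, 255, 259, 263, 267, 271, 275, 341, 345, 349]
245 [196, 200, 204, 208, 212, 216, 256, 260, 264, 268, 272, 276, 342, 346, 350, 354, 406]
255 [189, 193, 197, 201, 205, 209, 213, 253, 257, 261, 265, 269, 273, 338, 342, 346, 350, 354, 358, 362, 406]
```

The fin at columns 253–277 matches the prediction (264). The tool is 6 mm off in its y, so I correct that and descend.

```bash
python3 -m jog '[[[-0.1,-0.7,0],1,0.7],[[0,0,2],0,0.7],[[0,0,1.9],0,0.7],[[0,-0.1,0.1],0,0.5]]'; python3 -m jog '[[[0,0,0],0,0.2],[[0,0,0],0,0],[[0,0,0],0,0],[[0,0,0],0,0],[[0,0,0],0,0]]' 10
```

```text
time_s: 18.02
ee_pos: [662.6, -62.2, 190.5]
ee_rot: [177.3, -0.8, 75.6]
force: [0.6, -0.3, 0.0]
gripper_width: 56.5
time_s: 18.65
ee_pos: [660.2, -61.4, 193.8]
ee_rot: [177.5, -0.8, 75.5]
force: [-0.1, 0.1, 0.6]
gripper_width: 14.8
```

```bash
python3 -m jog '[[[0,0,0],0,0],[[-1,0,0],0,0],[[-1,0,0],0,0],[[-1,0,0],0,0],[[-1,0,0],0,0]]' 25;  python3 -m jog '[[[-0.4,0,0],0,0]]'; python3 -m jog '[[[-0.4,0,0],0,0]]'; python3 -m jog '[[[-0.3,0,0],0,0]]'
```

```text
time_s: 19.27
ee_pos: [650.4, -99.8, 193.8]
ee_rot: [177.5, -1.1, 75.6]
force: [-0.2, 3.8, 2.2]
gripper_width: 14.7
time_s: 19.4
ee_pos: [649.1, -104.8, 193.8]
ee_rot: [177.5, -1.0, 75.6]
force: [-0.1, 2.9, 1.7]
gripper_width: 14.7
time_s: 19.52
ee_pos: [648.0, -109.0, 193.8]
ee_rot: [177.5, -1.1, 75.5]
force: [0.2, 3.4, 2.7]
gripper_width: 14.6
time_s: 19.65
ee_pos: [647.2, -111.9, 193.8]
ee_rot: [177.5, -1.1, 75.5]
force: [0.8, 7.3, 2.3]
gripper_width: 14.3
```

```bash
python3 -m jog '[[[-0.1,0,0],0,0]]'; python3 -m jog '[[[-0.1,0,0],0,0]]'; python3 -m jog '[[[-0.1,0,0],0,0]]'
```

```text
time_s: 19.77
ee_pos: [647.2, -111.9, 193.8]
ee_rot: [177.5, -1.2, 75.5]
force: [1.8, 7.3, 2.8]
gripper_width: 14.5
time_s: 19.9
ee_pos: [647.2, -111.9, 193.8]
ee_rot: [177.5, -1.3, 75.6]
force: [1.5, 5.8, 3.5]
gripper_width: 14.4
time_s: 20.02
ee_pos: [647.2, -111.9, 193.8]
ee_rot: [177.5, -1.4, 75.6]
force: [0.3, 5.4, 2.1]
gripper_width: 14.3
```

```bash
python3 -m jog '[[[-0.25,0,0],0,0]]'; python3 -m jog '[[[-0.4,0,0],0,0]]'
```

```text
time_s: 20.15
ee_pos: [647.2, -112.0, 193.8]
ee_rot: [177.5, -1.7, 75.6]
force: [1.6, 11.9, 1.9]
gripper_width: 14.3
time_s: 20.27
ee_pos: [647.1, -112.3, 193.9]
ee_rot: [177.4, -2.1, 75.6]
force: [3.2, 15.0, 2.6]
gripper_width: 14.4
```

```bash
python3 -m jog '[[[0,0,0],0,0],[[0,0,0],0,0.2],[[0,0,0],0,0.4],[[0,0,0],0,0.6],[[0,0,-2],0,0.6],[[0,0,-4],0,0.6],[[0,0,-5],0,0.6],[[0,0,-5],0,0.6]]'; python3 -m jog '[[[-4,0,-1],0,0.6],[[-4,0,0],0,0.6],[[-4,0,0],0,0.6],[[-4,0,0],0,0.6],[[0,0,0],0,0.6],[[0,0,0],0,0.6]]'; python3 w.py w7
python3 - <<'E'
from h import *
import pickle
f=pickle.load(open('w7.pkl','rb'));s=grab('side','side7');t=grab('top','top7');pickle.dump((s,t),open('st7.pkl','wb'))
I=cv2.resize(f['color'],(800,600),interpolation=cv2.INTER_CUBIC)[:,:440]
u,v=proj(s,[[600,-180,150]])[0].astype(int)
J=cv2.resize(s['color'][v-75:v+75,u-45:u+45],(360,600),interpolation=cv2.INTER_CUBIC)
cv2.imwrite('pics/c7.png',np.hstack([I,J])[:,:,::-1])
I=cv2.resize(f['color'][30:260,130:430],(440,337),interpolation=cv2.INTER_CUBIC)
a,b=proj(t,[[560,-150,150]])[0].astype(int)
K=cv2.resize(t['color'][b-43:b+43,a-72:a+72],(440,263),interpolation=cv2.INTER_CUBIC)
cv2.imwrite('pics/c7.png',np.hstack([np.vstack([I,K]),J])[:,:,::-1]); print(u,v,a,b)
E
```

```text
time_s: 21.28
ee_pos: [637.8, -119.3, 351.4]
ee_rot: [177.9, -1.6, 75.6]
force: [0.4, 0.1, 0.1]
gripper_width: 55.1
time_s: 22.02
ee_pos: [598.0, -281.0, 363.4]
ee_rot: [177.0, -1.5, 75.5]
force: [-1.2, 0.0, 0.1]
gripper_width: 54.5
22.025 [ 598.  -281.   363.4] [177.04740382  -1.46481326  75.52143234] 54.54794630719994 [-1.2  0.   0.1]
[ 607.8 -214.6  516.3] 341.748825692728 [-0.009 -0.231 -0.973]
291 247 332 216
```

View pics/c7.png

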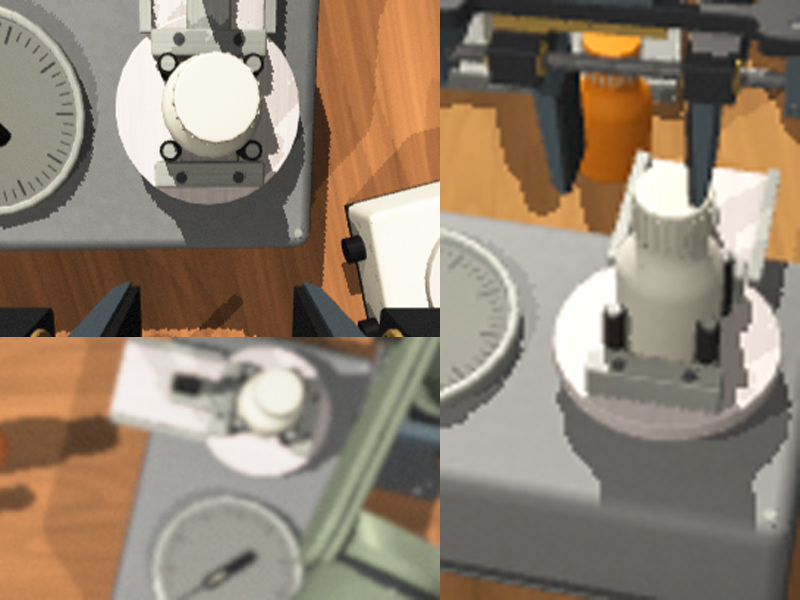

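The final view shows all four pegs round the upright bottle: the peg tops form an 86 × 87 px square, so the 54 × 54 mm closed spacing. The pointer and white line lie toward the (-x,+y) stop.

```bash
python3 -c "
from workcell import job_done
print(job_done())"
```

```text
the job is handed in; nothing more can be done
None
```

The tester is set up and the job is handed in at about 22 s of the 72 s allowed. `job_done()` reports no verdict, so what follows rests on my own checks.

- **Reset knob:** I turned it counter-clockwise until the stop pushed back with about −0.5 N m at tool yaw 121°. After release the pointer measured 120–123°, against an expected zero of about 120.7°. The upper reading alone would be just inside the 0.05 rad limit.
- **Bottle:** I lifted the sample by its cap and set it on the clamp table. Contact came at the expected height, with a 20 N reading as it touched down.
- **Jaw:** I slid it in by about 52 mm, to roughly 0.060, until it stopped moving at 15 N. In the last wrist image the peg tops form the 54 × 54 mm square of the closed position, with the bottle upright between them.
- **Other things on the bench:** I saw no contact with them on any move, but I did not re-measure where they stand at the end.

**What disagreed:** my hand-read points in the side view were up to 10 mm off the other measurements in y. I positioned from the wrist camera and the arm's own readings instead. The tool also tilted about 3° during the jaw moves, with no effect that I could see.

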